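Unsnap the battery cover of the instrument box

ROBOT

A 6-joint arm with a two-finger parallel gripper is mounted at the origin on a cart in front of the work surface, level with it; the furniture and walls round the work are solid. World frame = base frame: x ahead of the robot, y to its left, z up, the work surface at z = 0. Lengths are in mm, angles in rad, forces in N, time in s.
With the tool pointing down it reaches from about 300 to 750 mm from the base axis. Payload 8.5 kg.
Tool frame: the origin (TCP) lies at the very end of the fingers, on their centre line; the grasp point (between the pads) lies 19 mm behind it; z points along the fingers, y is the line along which they close (so a half turn about z gives the same grasp; the last joint's range is limited). The gripper opens to 85 mm and grips with 20 to 120 N. Pads are 22 mm wide; open, the fingers measure 114 mm over their backs; the gripper's body (76 mm by 85 mm) begins 54 mm behind the grasp point. The pads swing forward as they close: fully open they stand 13 mm farther back than shut.
Start: joints at [-1.374, 0.381, 1.297, -0, 1.464, -0.215], TCP at [220.135, -504.005, 231.322] pointing down, gripper open.
Joint ranges: [-3.11, 3.11], [-0.89, 2.33], [0.22, 2.48], [-1.42, 4.56], [0.17, 2.85], [-2.88, 2.88]. Speed limits (rad/s): [2.39, 2.39, 3.14, 3.14, 3.14, 3.14].

INTERFACE

Orientations are given as a unit quaternion [w, x, y, z].
In Python, from rig import robot, camera gives the robot as it stands. The module is installed in compiled form; this text tells all that it offers.
- The arm moves only by the tool arm_command, never from a script. Its arguments are lists of equal length, an entry for each row: "grip": the finger opening in mm, from 0 to 85.4; "travel": the shift along the tool's x, y, z in mm, a list of three; "angular": the turn, a rotation vector about the tool's x, y, z in rad, a list of three. A call has 1 to 12 rows; each row is the pose to reach, as a shift and turn from the pose commanded when the call began, along the tool's axes at that moment; what a row does not reach only later rows make up. A row lasts 1/12 s, in which the tool goes at most 41.7 mm and 7.16 degrees, less where a joint would pass 70% of its speed; a pose out of reach is approached as far as the arm can. A call with a gripper value outside its range is refused whole. The fingers move at their own pace and stop on an object; "grip_force" is the grip in N (left out, the last holds). Time passes only in rows, so rows that repeat a pose let the fingers close. It gives the time, the measured TCP pose, the force, the opening and the grip force at its end, in the units of the state.
- robot.read_state(): the state, without advancing time (a new reading comes with each control period).
- camera(name): name is "scene" or "top"; returns a dict with "pixels" (480x640x3 uint8, blue, green, red), "camera_matrix" (3x3 intrinsics, pixels), "extrinsics" (4x4, takes a point from camera to world coordinates). Camera axes: x right, y down, z forward; pixel columns grow to the right and rows downward; lengths in mm; the calibration is good to about 2 mm. A picture is of the moment at which its call begins. There is no depth.
- robot.sign_off(): hands the job in; it is judged then, once.
The state is a dict: "t": time; "joint_pos": joint angles; "qvel": joint speeds; "joint_efforts": joint torques, N m; "tcp_pos": TCP position; "ee_rot": TCP orientation; "wrist_force": force on the tool from outside, world axes, zero at the start; "wrist_torque": the same for the moment, N m; "opening": opening from 0.0 (shut) to 1.0 (fully open); "grip_force": force on a finger pad.
Only numpy, scipy, OpenCV 4.12 (cv2) and the standard library are available. Lean on these libraries where they do the work, as an engineer would, in place of code of your own. Each camera call takes 0.05 s, during which the arm holds its last target. There are 200 camera calls.

TASK

Take the battery cover off the instrument box: hold it by its grip rib, push it gently against its springy snap tab until you feel it bottom, and keep the tab pressed in while you lift the cover off. Then lay the cover right way up, flat on the floor of the shallow tray, without dropping it. Do not force anything, and leave the tin and the blocks beside the box where they are.

Things in the scene. Friction and masses are not known exactly. Their poses are not given: they have to be found in the camera images.
- base: Grey box fixed to the bench, 210 x 100 mm, 30 mm high to its flat deck. Origin: centre of its underside; x along its length towards the cover's snap-tab end, z up. Two 10 mm high side guides leave the seated cover 1.5 mm play on each side; two 14 mm high shoulders at the -x end stop the cover's front wall, so the cover can slide only in +x. It carries the dark steel latch frame.
- deck (a point): Centre of the box's deck, where the seated cover's origin lies. On the deck is the latch frame: at the -x end a catch with a lip over the cover's lug, at the +x end an upright wall 84 mm wide, 33 mm high. It is clamped anywhere in a 14 mm range along x, not reported: the lip overlaps the lug by 2.5 to 16.5 mm; the cover can slide 1.5 mm farther than the overlap before it meets the wall hard.
- cover: Loose grey cover seated on the deck, a shell open below, 100 x 70 x 34 mm, about 0.16 kg. Origin: centre of its underside; z up, x towards its snap tab, as the box's x when seated. Pushed along +x until it is felt to bottom on the wall, it is free to go straight up while it is kept pushed. Cover and box may press on each other with at most 30 N, else lug or catch would break.
- rib (a point): Centre of the top of the cover's grip rib, 63 mm above the cover's origin. The rib stands on the cover's top, 44 mm long along the cover's y, 14 mm thick along its x, from 34 to 63 mm above the origin. Hold it by its flat +x and -x faces. While closing on it, err about 1 mm towards +x, where the tab gives; towards -x the shoulders are hard. If closing leaves the cover pressed down, ease up.
- lug (a point): Tip of the rigid lug at the cover's -x end, 72 mm from the cover's centre. The lug is 30 mm wide, reaches 22 mm out from the wall, 6 to 10 mm above the cover's underside, and lies under the catch lip with 3 mm of height to spare.
- tab_root (a point): Root of the springy snap tab, at the foot of the cover's +x end wall. The tab is a tongue 26 mm wide, 31 mm high; its free top edge leans out against the frame's wall, up to 24 mm beyond the cover when free. Pushing the cover in +x presses the tab in: it takes 2 to 6 N to start and about 7 N when flush with the end wall, where the cover bottoms hard.
- tray: Fixed shallow dark steel tray, 175 (x) x 118 (y) x 14 mm, walls and floor 3 mm thick; origin at the centre of its underside, x along its long side. The cover fits in with its length along the tray's, either way round. Cover and tray may press on each other with at most 40 N.
- tin: Round tin, 64 mm across, 35 mm high, a bystander beside the box; origin at the centre of its underside.
- vblock: Small steel V block, 45 x 40 x 32 mm, a bystander beside the box; origin at the centre of its underside.
- block: Steel setup block with tapped holes, 51 x 76 x 25 mm, a bystander beside the box; origin at the centre of its underside.
- measuring_arm: Tall fixed measuring arm (black tubes with ochre joints) between box and tray at the back; keep out of its way. Its foot, about 100 x 100 mm, is centred on this origin on the bench top; the arm rises above it well past 0.5 m. Box and tray lie nearer to the robot than it does: when crossing between them pass in front of it, no farther than 0.5 m from the robot's axis.
Things that resemble listed ones, but are neither listed nor needed, are in the scene too. There is more than one size of the cover; the job needs the larger.

How it is judged (in metres and radians):
On the way, in this order (a step that is already met when the one before it is completed fails the run):
1. the cover is pushed home against its snap tab, still down in the box (x of cover in the frame of base above 0.002 m and z of cover in the frame of base below 0.034 m), for 0.05 s.
2. the cover is lifted clear of the box (z of cover in the frame of base above 0.07 m), for 0.1 s.
At the end, for the whole second after the job is handed in: The cover lies at rest inside the tray, upright (tilt under 0.06 rad), its underside on the tray's floor (within 3 mm), its centre within 50 mm lengthwise and 35 mm across of the tray's centre (z of cover in the frame of tray between 0.001 and 0.006 m and x of cover in the frame of tray between -0.05 and 0.05 m and y of cover in the frame of tray between -0.035 and 0.035 m and angle between cover's own z axis and vertical below 0.06 rad and linear speed of cover below 0.01 m/s); the robot touches nothing.
It fails at once if cover and box press on each other with more than 30 N (contact force between cover and base above 30 N).
It fails at once if the cover is dropped or pressed into the tray (more than 40 N) (contact force between cover and tray above 40 N).
It fails at once if a bystander (tin, V block or setup block) is moved by more than 15 mm (distance of any of tin, vblock, block from where it was at the start of the episode above 0.015 m).
It also fails if it takes over 59 s, if anything falls off the work surface, if the arm or the gripper's body presses on something with over 40 N, if the wrist force passes 120 N, or if a joint passes its speed limit or range.

## Working session

There is one attempt and no reset: what is moved stays moved. The work goes in short steps, Python scripts to look and compute and a tool call to move; the robot and the scene stay as the last step left them, time stands still between calls to the robot, and variables do not carry over. Pictures are saved under pics/ and viewed, at most 10 in all, crops included, and the job is handed in when it is done.

Besides the shell and the picture viewer there is one more tool, called after "Emit:" in YAML: its name, and indented under it one key for each argument. arm_command: Moves the arm, as the interface text tells. Its arguments: {"type":"object","properties":{"grip":{"type":"array"},"travel":{"type":"array"},"angular":{"type":"array"},"grip_force":{"type":"number"}},"required":["grip","travel","angular"]}

```bash
mkdir -p pics; python3 - <<'E'
from rig import robot,camera
import cv2,numpy as np
for n in("scene","top"):
    c=camera(n);cv2.imwrite(f"pics/{n}0.png",c["pixels"]);print(n,c["camera_matrix"].round(1).tolist(),c["extrinsics"].round(3).tolist())
    np.savez(f"{n}0.npz",**c)
s=robot.read_state();print(s)
E
```

```text
scene [[510.9, 0.0, 322.3], [0.0, 510.9, 239.4], [0.0, 0.0, 1.0]] [[-0.88, -0.228, 0.416, 16.036], [-0.475, 0.453, -0.755, 1259.859], [-0.016, -0.862, -0.507, 769.064], [0.0, 0.0, 0.0, 1.0]]
top [[542.3, 0.0, 324.9], [0.0, 542.3, 237.8], [0.0, 0.0, 1.0]] [[-0.281, -0.754, 0.593, -587.715], [-0.96, 0.217, -0.178, 576.593], [0.005, -0.62, -0.785, 1571.131], [0.0, 0.0, 0.0, 1.0]]
{'t': 0.1, 'joint_pos': array([-1.37426685e+00,  3.81134484e-01,  1.29816943e+00,  2.31601503e-05,
        1.46359558e+00, -2.15292670e-01]), 'qvel': array([ 0.00122787, -0.00088386, -0.00483067, -0.00171236,  0.00096305,
        0.00094777]), 'joint_efforts': array([ 3.53717995e-03, -4.49221766e+01, -2.31655401e+01, -1.61091161e-04,
        3.69878500e-03,  1.86187424e-05]), 'tcp_pos': array([ 220.10869659, -503.75032077,  230.77560964]), 'ee_rot': array([-6.53286231e-04,  9.78875160e-01,  2.04457806e-01,  1.76423432e-05]), 'wrist_force': array([-0.27861167, -0.36535053, -0.39847538]), 'wrist_torque': array([ 0.00972838,  0.02365285, -0.01446627]), 'grip_force': 0.0, 'opening': 1.0013393882404247}
```

View pics/scene0.png

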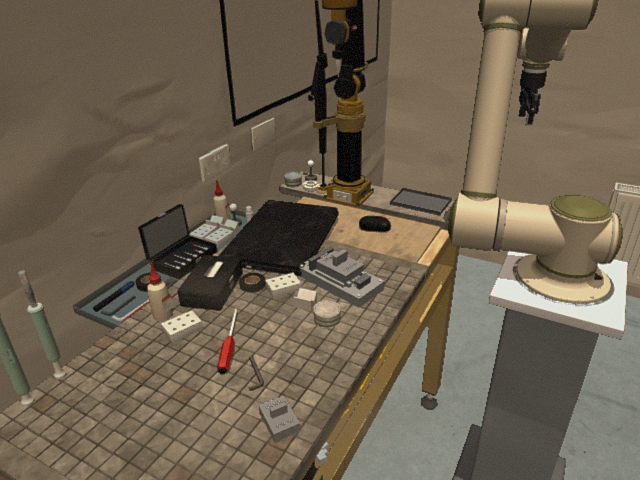

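View pics/top0.png

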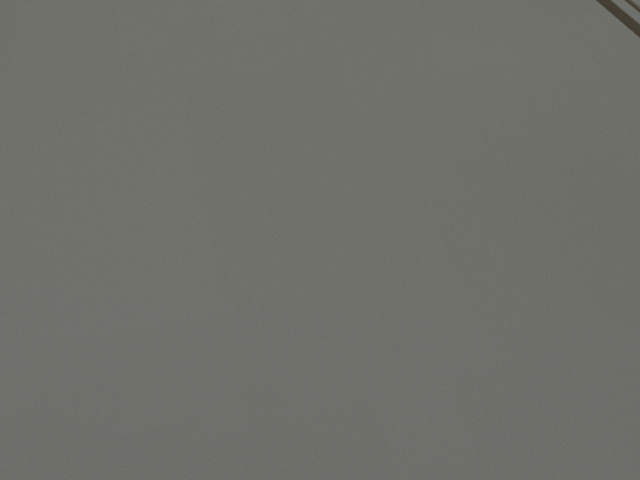

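The scene view shows the box with cover at about (342,272), the tin at (327,312), and the tray at (421,201) beside the measuring arm foot (349,190). The top view is blocked (plain grey), so I rely on the scene camera. Next I enlarge the box and tray.

```bash
python3 - <<'E'
import cv2
i=cv2.imread("pics/scene0.png")
a=cv2.resize(i[238:328,280:400],None,fx=6.6,fy=6.6,interpolation=cv2.INTER_CUBIC)
cv2.imwrite("pics/a.png",a)
b=cv2.resize(i[175:225,376:466],None,fx=6,fy=6,interpolation=cv2.INTER_CUBIC)
cv2.imwrite("pics/b.png",b)
E
```

```text
(no output)
```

View pics/a.png

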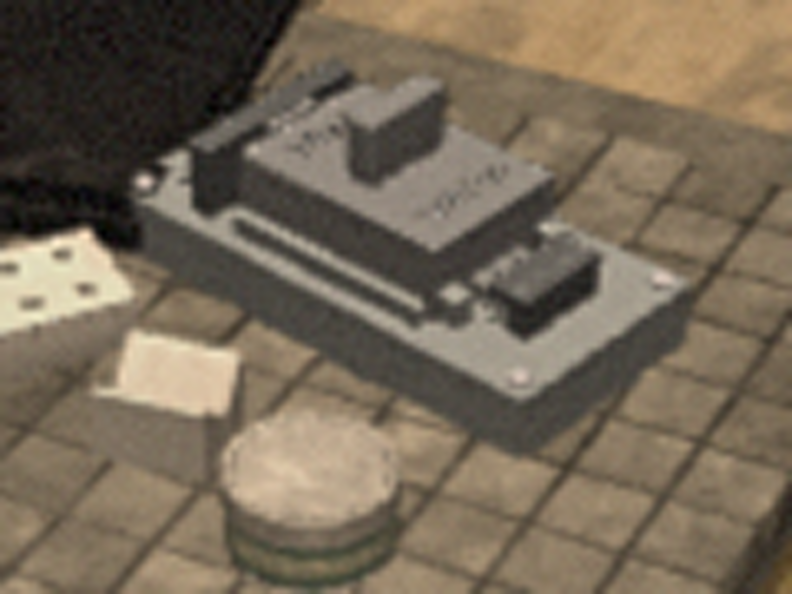

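View pics/b.png

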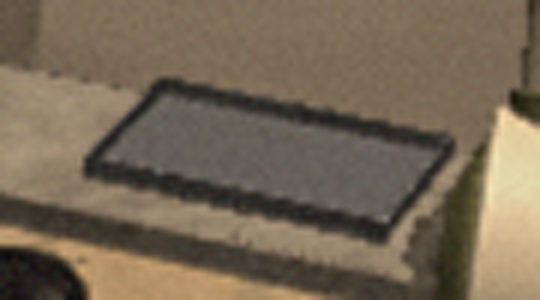

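The box crop shows deck corners at left (135,205), front (525,403) and right (690,288), the wall at upper left (the +x end), the catch at lower right, and the rib top around (397,100). The tray rim corners are (87,160), (163,82), (453,143) and (385,230).

```bash
cat > h.py <<'E'
import numpy as np
c=np.load("scene0.npz");K=c["camera_matrix"];E=c["extrinsics"]
def ray(p,z):
    d=E[:3,:3]@np.linalg.solve(K,[*p,1]);o=E[:3,3];return (o+d*(z-o[2])/d[2])
def proj(P):
    q=K@(E[:3,:3].T@(np.array(P)-E[:3,3]));return q[:2]/q[2]
A=lambda u,v:((u+.5)/6.6-.5+280,(v+.5)/6.6-.5+238)
B=lambda u,v:((u+.5)/6-.5+376,(v+.5)/6-.5+175)
E
python3 - <<'E'
from h import *
def show(n,pts,z):
    P=[ray(p,z) for p in pts];print(n,[q[:2].round(1).tolist() for q in P],"sides",[round(float(np.linalg.norm(P[i]-P[i-1])),1) for i in range(len(P))]);return P
P=show("deck",[A(135,205),A(525,403),A(690,288)],30)
print("centre",(P[0]+P[2])/2,"xdir",np.degrees(np.arctan2(*(P[0]-P[1])[[1,0]])),np.degrees(np.arctan2(*(P[1]-P[2])[[1,0]])))
P=show("covertop",[A(240,170),A(435,248),A(553,182)],64);print((P[0]+P[2])/2)
P=show("ribtop",[A(347,116),A(375,128),A(445,88),A(416,76)],93);print(np.mean(P,0))
P=show("walltop",[A(190,150),A(210,158),A(352,72)],63)
P=show("catchtop",[A(490,287),A(520,305),A(600,258),A(565,235)],48)
P=show("tray",[B(87,160),B(163,82),B(453,143),B(385,235)],14);print(np.mean(P,0),np.degrees(np.arctan2(*(P[2]-P[1])[[1,0]])),np.degrees(np.arctan2(*(P[3]-P[0])[[1,0]])))
print("armfoot",ray((349,192),10),"tin",ray(A(312,455),35),"blk",ray(A(180,370),32),ray(A(50,270),25))
E
```

```text
deck [[603.6, 318.0], [412.9, 364.9], [387.5, 271.4]] sides [221.1, 196.4, 96.9]
centre [495.57571818 294.69640484  30.        ] xdir -13.819939832821435 74.79322145506167
covertop [[553.0, 322.3], [463.5, 335.7], [443.1, 275.9]] sides [119.3, 90.5, 63.2]
[498.0528047  299.12253868  64.        ]
ribtop [[513.0, 310.3], [499.8, 313.0], [488.9, 275.7], [502.6, 272.9]] sides [38.8, 13.5, 38.8, 14.0]
[501.08472339 292.98269789  93.        ]
walltop [[577.8, 317.4], [568.2, 318.9], [548.4, 237.9]] sides [84.8, 9.8, 83.3]
catchtop [[444.4, 328.4], [429.7, 333.7], [415.8, 292.7], [433.7, 284.7]] sides [45.0, 15.6, 43.3, 19.6]
tray [[553.7, -185.5], [552.5, -300.6], [379.8, -295.9], [380.4, -172.1]] sides [173.8, 115.1, 172.8, 123.8]
[ 466.58602628 -238.53199924   14.        ] 178.44249447874932 175.551687742009
armfoot [ 710.7906065  -197.49483842   10.        ] tin [464.05628655 432.26098703  35.        ] blk [532.26948427 406.62767812  32.        ] [614.00290606 365.40565189  25.        ]
```

Sizes are roughly right, but the cover reads 10% small. I'll check by overlaying projected corners at the given sizes.

```bash
python3 - <<'E'
from h import *
import cv2
i=cv2.imread("pics/scene0.png")
x0,y0,x1,y1=298,244,388,308;s=8.8
im=cv2.resize(i[y0:y1,x0:x1],None,fx=s,fy=s,interpolation=cv2.INTER_CUBIC)
im=cv2.convertScaleAbs(im,alpha=1.6)
c0=np.array([498,295.5]);t=np.radians(-14.3);R=np.array([[np.cos(t),-np.sin(t)],[np.sin(t),np.cos(t)]])
for L,W,z,col in((210,100,30,(0,255,0)),(100,70,64,(0,0,255)),(14,44,93,(255,255,0))):
    q=[]
    for a,b in((1,1),(1,-1),(-1,-1),(-1,1)):
        p=proj([*(c0+R@[a*L/2,b*W/2]),z]);q.append(((p+.5-[x0,y0])*s-.5).round())
    cv2.polylines(im,[np.array(q,np.int32)],True,col,1)
cv2.imwrite("pics/c.png",im)
E
```

```text
(no output)
```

View pics/c.png

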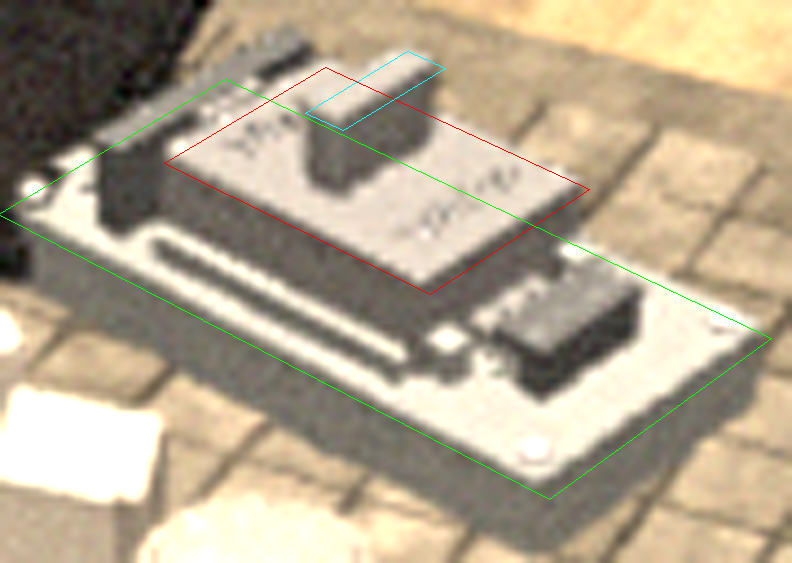

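The overlay fits: rib, cover and deck all lie within about 1 px (roughly 2 mm; rounded edges explain the shortfall). The cover centre is about (499,294) with box x at -14.3°. Now I move above the rib.

```bash
cat >> h.py <<'E'
from scipy.spatial.transform import Rotation as Ro
def st():
    from rig import robot
    return robot.read_state()
def go(pos,yaw,s=None):
    s=s or st();w=s["ee_rot"];R=Ro.from_quat([w[1],w[2],w[3],w[0]])
    y=np.radians(yaw);Y=np.array([np.cos(y),np.sin(y),0]);Z=np.array([0,0,-1.]);G=Ro.from_matrix(np.c_[np.cross(Y,Z),Y,Z])
    print("tcp",s["tcp_pos"].round(1),"t",round(s["t"],2),"F",s["wrist_force"].round(1),"open",round(s["opening"]*85.4,1),"j",s["joint_pos"].round(2))
    print("travel",R.inv().apply(np.array(pos)-s["tcp_pos"]).round(1),"ang",(R.inv()*G).as_rotvec().round(4))
E
python3 -c "
from h import *
go([500,294,170],-14.3)"
```

```text
tcp [ 220.1 -503.8  230.8] t 0.1 F [-0.3 -0.4 -0.4] open 85.5 j [-1.37  0.38  1.3   0.    1.46 -0.22]
travel [ 575.8 -618.9   61.7] ang [-1.000e-03 -9.000e-04 -9.094e-01]
```

Emit:
arm_command:
  grip: [40, 40, 40, 40, 40, 40, 40, 40, 40, 40, 40, 40]
  travel:
    - [288, -310, 0]
    - [288, -310, 0]
    - [288, -310, 0]
    - [288, -310, 0]
    - [288, -310, 0]
    - [288, -310, 0]
    - [288, -310, 0]
    - [288, -310, 0]
    - [288, -310, 0]
    - [288, -310, 0]
    - [288, -310, 0]
    - [288, -310, 0]
  angular:
    - [0, 0, -0.1]
    - [0, 0, -0.2]
    - [0, 0, -0.3]
    - [0, 0, -0.4]
    - [0, 0, -0.5]
    - [0, 0, -0.6]
    - [0, 0, -0.7]
    - [0, 0, -0.8]
    - [0, 0, -0.909]
    - [0, 0, -0.909]
    - [0, 0, -0.909]
    - [0, 0, -0.909]
  grip_force: 20

```text
t: 1.1
tcp_pos: [360.2, -102.6, 231.3]
ee_rot: [-0.0, 0.788, 0.615, 0.0]
wrist_force: [0.0, -0.4, -0.3]
opening: 0.468
grip_force: 0.0
```

```bash
python3 -c "
from h import *
go([500,294,150],-14.3)"
```

```text
tcp [ 360.2 -102.6  231.3] t 1.1 F [ 0.  -0.4 -0.3] open 40.0 j [-0.6   0.07  1.72  0.    1.35 -0.35]
travel [418.7  39.3  81.3] ang [-0.0001 -0.0001  0.0042]
```

Emit:
arm_command:
  grip: [40, 40, 40, 40, 40, 40, 40, 40, 40, 40, 40, 40]
  travel:
    - [35, 3, 5]
    - [70, 6, 15]
    - [105, 10, 25]
    - [140, 13, 35]
    - [175, 17, 45]
    - [210, 20, 50]
    - [250, 23, 60]
    - [290, 27, 70]
    - [330, 31, 81]
    - [370, 35, 81]
    - [408, 38, 81]
    - [419, 39, 81]
  angular:
    - [0, 0, 0.004]
    - [0, 0, 0.004]
    - [0, 0, 0.004]
    - [0, 0, 0.004]
    - [0, 0, 0.004]
    - [0, 0, 0.004]
    - [0, 0, 0.004]
    - [0, 0, 0.004]
    - [0, 0, 0.004]
    - [0, 0, 0.004]
    - [0, 0, 0.004]
    - [0, 0, 0.004]

```text
t: 2.1
tcp_pos: [503.4, 294.0, 149.3]
ee_rot: [-0.0, 0.791, 0.612, 0.0]
wrist_force: [-0.1, -0.0, -1.0]
opening: 0.465
grip_force: 0.0
```

Emit:
arm_command:
  grip: [40, 40, 40]
  travel:
    - [0, 0, 10]
    - [0, 0, 15]
    - [0, 0, 15]
  angular:
    - [0, 0, 0]
    - [0, 0, 0]
    - [0, 0, 0]

```text
t: 2.35
tcp_pos: [500.9, 289.4, 133.4]
ee_rot: [-0.0, 0.792, 0.611, -0.002]
wrist_force: [0.3, -1.0, 0.2]
opening: 0.467
grip_force: 0.0
```

```bash
python3 - <<'E'
from h import *
from rig import camera
import cv2
go([501,293.5,70],-14.3)
i=camera("scene")["pixels"]
cv2.imwrite("pics/d.png",cv2.resize(i[205:315,290:400],None,fx=5.4,fy=5.4,interpolation=cv2.INTER_CUBIC))
p=proj(st()["tcp_pos"]);print((p-[290,205])*5.4)
E
```

```text
tcp [500.9 289.4 133.4] t 2.35 F [ 0.3 -1.   0.2] open 39.9 j [ 0.32  0.52  1.37 -0.    1.26  0.58]
travel [ 4.2 -0.7 63.4] ang [-0.0032  0.0025 -0.0065]
[271.04157838 178.46435409]
```

View pics/d.png

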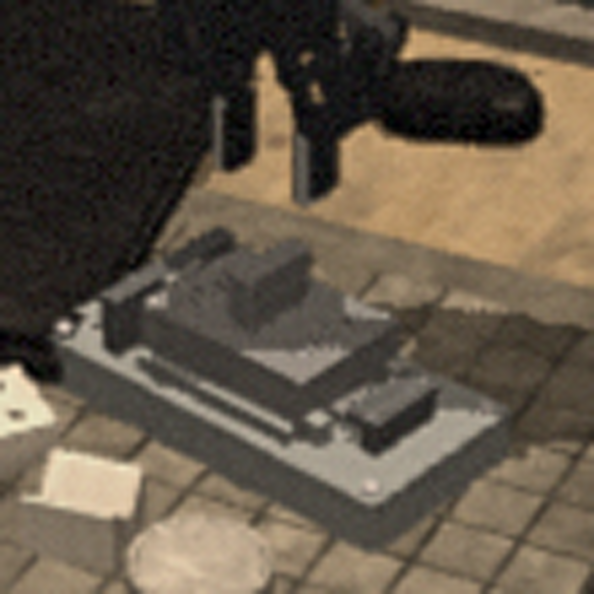

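The picture shows fingertips at (235,165) and (315,198); their midpoint matches the projected TCP (271,178). They straddle the rib direction correctly, so I descend.

Emit:
arm_command:
  grip: [40, 40, 40, 40, 40, 40, 40, 40]
  travel:
    - [4, 0, 5]
    - [4, 0, 15]
    - [4, 0, 25]
    - [4, 0, 35]
    - [4, 0, 45]
    - [4, 0, 55]
    - [4, 0, 61]
    - [4, 0, 61]
  angular:
    - [0, 0, -0.005]
    - [0, 0, -0.005]
    - [0, 0, -0.005]
    - [0, 0, -0.005]
    - [0, 0, -0.005]
    - [0, 0, -0.005]
    - [0, 0, -0.005]
    - [0, 0, -0.005]

```text
t: 3.07
tcp_pos: [501.7, 295.3, 72.6]
ee_rot: [-0.0, 0.789, 0.614, -0.001]
wrist_force: [-0.1, -0.0, 0.2]
opening: 0.468
grip_force: 0.0
```

Emit:
arm_command:
  grip: [32, 26, 24, 22]
  travel:
    - [0, 0, 0]
    - [0, 0, 0]
    - [0, 0, 0]
    - [0, 0, 0]
  angular:
    - [0, 0, 0]
    - [0, 0, 0]
    - [0, 0, 0]
    - [0, 0, 0]

```text
t: 3.4
tcp_pos: [502.6, 295.6, 74.8]
ee_rot: [0.0, 0.789, 0.614, 0.0]
wrist_force: [0.6, 0.0, 0.1]
opening: 0.258
grip_force: 0.0
```

```bash
python3 -c "
from h import *
go([501,293.5,70],-14.3)"
```

```text
tcp [502.6 295.6  74.8] t 3.4 F [0.6 0.  0.1] open 22.0 j [ 0.33  0.59  1.43 -0.    1.12  0.58]
travel [-2.5 -1.1  4.8] ang [ 0.0008 -0.0005  0.0006]
```

Emit:
arm_command:
  grip: [22, 22, 20, 20, 19, 19]
  travel:
    - [-2, 0, 3]
    - [-2, 0, 3]
    - [-2, 0, 3]
    - [-2, 0, 3]
    - [-2, 0, 3]
    - [-2, 0, 3]
  angular:
    - [0, 0, 0]
    - [0, 0, 0]
    - [0, 0, 0]
    - [0, 0, 0]
    - [0, 0, 0]
    - [0, 0, 0]

```text
t: 3.9
tcp_pos: [502.7, 293.4, 71.6]
ee_rot: [0.001, 0.79, 0.614, 0.001]
wrist_force: [4.4, -3.1, 0.1]
opening: 0.221
grip_force: 2.3
```

Emit:
arm_command:
  grip: [18, 18, 17, 17]
  travel:
    - [0, 0, 0]
    - [0, 0, 0]
    - [0, 0, 0]
    - [0, 0, 0]
  angular:
    - [0, 0, 0]
    - [0, 0, 0]
    - [0, 0, 0]
    - [0, 0, 0]

```text
t: 4.23
tcp_pos: [503.3, 293.4, 72.0]
ee_rot: [0.001, 0.79, 0.614, 0.001]
wrist_force: [5.6, -3.0, 1.4]
opening: 0.204
grip_force: 3.3
```

The tool feels a +x push, so the rib is about 2.5 mm farther +x. I shift +3.5 mm along tool y and then close.

Emit:
arm_command:
  grip: [19, 19, 18, 18, 17, 17]
  travel:
    - [0, 2, 0]
    - [0, 3.5, 0]
    - [0, 3.5, 0]
    - [0, 3.5, 0]
    - [0, 3.5, 0]
    - [0, 3.5, 0]
  angular:
    - [0, 0, 0]
    - [0, 0, 0]
    - [0, 0, 0]
    - [0, 0, 0]
    - [0, 0, 0]
    - [0, 0, 0]

```text
t: 4.73
tcp_pos: [505.1, 292.8, 71.2]
ee_rot: [-0.0, 0.789, 0.614, -0.0]
wrist_force: [-0.4, -0.1, -0.5]
opening: 0.202
grip_force: 0.0
```

Emit:
arm_command:
  grip: [15, 14, 12, 10, 10, 10]
  travel:
    - [0, 0, 0]
    - [0, 0, 0]
    - [0, 0, 0]
    - [0, 0, 0]
    - [0, 0, 0]
    - [0, 0, 0]
  angular:
    - [0, 0, 0]
    - [0, 0, 0]
    - [0, 0, 0]
    - [0, 0, 0]
    - [0, 0, 0]
    - [0, 0, 0]

```text
t: 5.23
tcp_pos: [505.2, 292.8, 71.2]
ee_rot: [-0.0, 0.789, 0.614, -0.0]
wrist_force: [-0.6, 0.0, -1.3]
opening: 0.161
grip_force: 20.0
```

Gripped and centred with no side load. I firm up the grip and push +x gently.

Emit:
arm_command:
  grip: [10, 10, 10, 10, 10, 10]
  travel:
    - [0, 0, 0]
    - [0, 0, 0]
    - [0, 0.7, 0]
    - [0, 1.4, 0]
    - [0, 2, 0]
    - [0, 2, 0]
  angular:
    - [0, 0, 0]
    - [0, 0, 0]
    - [0, 0, 0]
    - [0, 0, 0]
    - [0, 0, 0]
    - [0, 0, 0]
  grip_force: 50

```text
t: 5.73
tcp_pos: [506.5, 292.3, 71.0]
ee_rot: [-0.001, 0.789, 0.614, -0.001]
wrist_force: [-5.5, 2.0, -1.9]
opening: 0.15
grip_force: 53.6
```

Emit:
arm_command:
  grip: [10, 10, 10, 10]
  travel:
    - [0, 0.7, 0]
    - [0, 1.4, 0]
    - [0, 2, 0]
    - [0, 2, 0]
  angular:
    - [0, 0, 0]
    - [0, 0, 0]
    - [0, 0, 0]
    - [0, 0, 0]

```text
t: 6.07
tcp_pos: [508.2, 291.8, 70.9]
ee_rot: [-0.001, 0.789, 0.614, -0.001]
wrist_force: [-5.2, 1.4, -0.9]
opening: 0.152
grip_force: 53.6
```

Emit:
arm_command:
  grip: [10, 10, 10, 10]
  travel:
    - [0, 0.7, 0]
    - [0, 1.4, 0]
    - [0, 2, 0]
    - [0, 2, 0]
  angular:
    - [0, 0, 0]
    - [0, 0, 0]
    - [0, 0, 0]
    - [0, 0, 0]

```text
t: 6.4
tcp_pos: [510.0, 291.3, 70.8]
ee_rot: [-0.001, 0.789, 0.614, -0.001]
wrist_force: [-5.3, 1.9, -1.3]
opening: 0.153
grip_force: 53.6
```

Emit:
arm_command:
  grip: [10, 10, 10, 10]
  travel:
    - [0, 0.7, 0]
    - [0, 1.4, 0]
    - [0, 2, 0]
    - [0, 2, 0]
  angular:
    - [0, 0, 0]
    - [0, 0, 0]
    - [0, 0, 0]
    - [0, 0, 0]

```text
t: 6.73
tcp_pos: [511.9, 290.8, 70.8]
ee_rot: [-0.001, 0.789, 0.614, -0.001]
wrist_force: [-5.6, 2.4, -2.1]
opening: 0.151
grip_force: 53.6
```

Emit:
arm_command:
  grip: [10, 10, 10, 10]
  travel:
    - [0, 0.7, 0]
    - [0, 1.4, 0]
    - [0, 2, 0]
    - [0, 2, 0]
  angular:
    - [0, 0, 0]
    - [0, 0, 0]
    - [0, 0, 0]
    - [0, 0, 0]

```text
t: 7.07
tcp_pos: [513.7, 290.4, 70.8]
ee_rot: [-0.001, 0.789, 0.614, -0.001]
wrist_force: [-6.3, 1.8, -1.4]
opening: 0.154
grip_force: 53.7
```

Emit:
arm_command:
  grip: [10, 10, 10, 10]
  travel:
    - [0, 0.7, 0]
    - [0, 1.4, 0]
    - [0, 2, 0]
    - [0, 2, 0]
  angular:
    - [0, 0, 0]
    - [0, 0, 0]
    - [0, 0, 0]
    - [0, 0, 0]

```text
t: 7.4
tcp_pos: [514.9, 290.2, 70.8]
ee_rot: [-0.002, 0.789, 0.614, -0.002]
wrist_force: [-9.4, 2.7, -0.0]
opening: 0.149
grip_force: 54.1
```

Emit:
arm_command:
  grip: [10, 10, 10]
  travel:
    - [0, 0.5, 0]
    - [0, 1, 0]
    - [0, 1, 0]
  angular:
    - [0, 0, 0]
    - [0, 0, 0]
    - [0, 0, 0]

```text
t: 7.65
tcp_pos: [515.0, 290.2, 70.8]
ee_rot: [-0.002, 0.789, 0.614, -0.003]
wrist_force: [-13.1, 4.7, 2.5]
opening: 0.149
grip_force: 54.4
```

```bash
python3 -c "
from h import *
s=st();go([514.9,290.2,70],-14.3);print(s['wrist_torque'],s['opening'])"
```

```text
tcp [515.  290.2  70.8] t 7.65 F [-13.1   4.7   2.5] open 12.7 j [0.31 0.61 1.4  0.   1.14 0.56]
travel [-0.  -0.1  0.8] ang [-0.0068  0.0013  0.0008]
[ 0.78782451  2.25412401 -0.28205707] 0.14876721180217226
```

Bottomed: position stopped while force rose to 14 N. I lift straight up, keeping the push.

Emit:
arm_command:
  grip: [10, 10, 10, 10]
  travel:
    - [0, 0, -2]
    - [0, 0, -4]
    - [0, 0, -6]
    - [0, 0, -6]
  angular:
    - [0, 0, 0]
    - [0, 0, 0]
    - [0, 0, 0]
    - [0, 0, 0]

```text
t: 7.98
tcp_pos: [515.0, 289.8, 76.3]
ee_rot: [-0.002, 0.789, 0.614, -0.003]
wrist_force: [-11.4, 3.4, -1.9]
opening: 0.15
grip_force: 53.7
```

Free, with no hang-up in z. I keep lifting.

Emit:
arm_command:
  grip: [10, 10, 10, 10, 10, 10]
  travel:
    - [0, 0, -2]
    - [0, 0, -5]
    - [0, 0, -8]
    - [0, 0, -11]
    - [0, 0, -14]
    - [0, 0, -14]
  angular:
    - [0, 0, 0]
    - [0, 0, 0]
    - [0, 0, 0]
    - [0, 0, 0]
    - [0, 0, 0]
    - [0, 0, 0]

```text
t: 8.48
tcp_pos: [514.3, 289.9, 90.4]
ee_rot: [-0.003, 0.789, 0.614, -0.004]
wrist_force: [-15.1, 3.6, -1.2]
opening: 0.15
grip_force: 54.0
```

Emit:
arm_command:
  grip: [10, 10, 10, 10, 10, 10, 10, 10, 10, 10, 10, 10]
  travel:
    - [0, 0, -4]
    - [0, 0, -9]
    - [0, 0, -15]
    - [0, 0, -22]
    - [0, 0, -30]
    - [0, 0, -40]
    - [0, 0, -50]
    - [0, 0, -60]
    - [0, 0, -70]
    - [0, 0, -80]
    - [0, 0, -80]
    - [0, 0, -80]
  angular:
    - [0, 0, 0]
    - [0, 0, 0]
    - [0, 0, 0]
    - [0, 0, 0]
    - [0, 0, 0]
    - [0, 0, 0]
    - [0, 0, 0]
    - [0, 0, 0]
    - [0, 0, 0]
    - [0, 0, 0]
    - [0, 0, 0]
    - [0, 0, 0]

```text
t: 9.48
tcp_pos: [518.1, 289.6, 171.9]
ee_rot: [0.0, 0.789, 0.614, 0.001]
wrist_force: [-0.4, -1.4, -2.4]
opening: 0.149
grip_force: 53.5
```

```bash
python3 - <<'E'
from h import *
from rig import camera
import cv2
i=camera("scene")["pixels"]
cv2.imwrite("pics/e.png",cv2.resize(i[190:330,280:420],None,fx=4.2,fy=4.2,interpolation=cv2.INTER_CUBIC))
go([466.6,-238.5,175],-3)
E
```

```text
tcp [517.8 289.5 171.2] t 9.53 F [ 0.6  0.7 -2.7] open 12.9 j [ 0.31  0.5   1.27 -0.    1.37  0.56]
travel [-524.3   80.5   -3.8] ang [-3.000e-04  1.000e-04 -1.967e-01]
```

View pics/e.png

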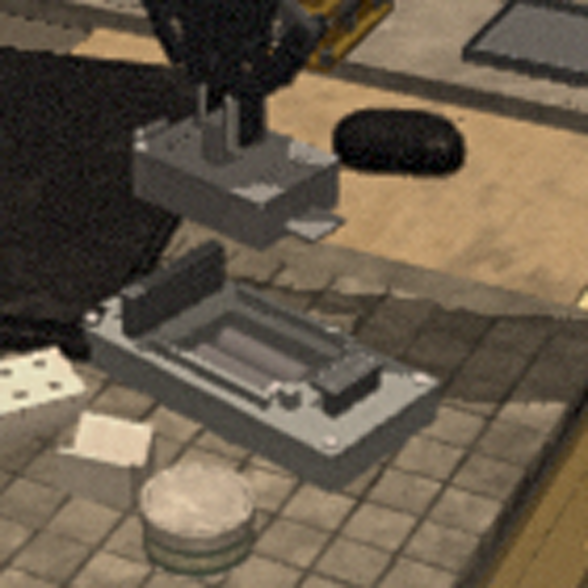

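The cover is off, level in the gripper, with its underside about z=130; bystanders and box stand as before. I carry it in front of the measuring arm.

Emit:
arm_command:
  grip: [10, 10, 10, 10, 10, 10, 10, 10, 10, 10, 10, 10]
  travel:
    - [-12, -4, -5]
    - [-40, -12, -10]
    - [-75, -22, -10]
    - [-110, -32, -10]
    - [-145, -42, -10]
    - [-180, -50, -10]
    - [-215, -54, -10]
    - [-250, -48, -10]
    - [-285, -38, -10]
    - [-320, -28, -10]
    - [-350, -21, -10]
    - [-385, -13, -10]
  angular:
    - [0, 0, -0.02]
    - [0, 0, -0.04]
    - [0, 0, -0.06]
    - [0, 0, -0.08]
    - [0, 0, -0.1]
    - [0, 0, -0.12]
    - [0, 0, -0.14]
    - [0, 0, -0.16]
    - [0, 0, -0.18]
    - [0, 0, -0.197]
    - [0, 0, -0.197]
    - [0, 0, -0.197]

```text
t: 10.53
tcp_pos: [409.8, -81.6, 180.9]
ee_rot: [-0.001, 0.725, 0.689, -0.0]
wrist_force: [1.1, -0.0, -1.9]
opening: 0.149
grip_force: 53.5
```

```bash
python3 -c "
from h import *
go([466.6,-238.5,150],-3)"
```

```text
tcp [409.8 -81.6 180.9] t 10.53 F [ 1.1 -0.  -1.9] open 12.7 j [-0.48  0.2   1.72  0.    1.22 -0.43]
travel [-153.8   64.9   30.8] ang [-0.0008 -0.0006  0.0004]
```

Emit:
arm_command:
  grip: [10, 10, 10, 10, 10, 10, 10, 10]
  travel:
    - [-30, 12, 0]
    - [-60, 24, 5]
    - [-90, 37, 10]
    - [-120, 50, 15]
    - [-145, 60, 20]
    - [-154, 65, 25]
    - [-154, 65, 31]
    - [-154, 65, 31]
  angular:
    - [0, 0, 0]
    - [0, 0, 0]
    - [0, 0, 0]
    - [0, 0, 0]
    - [0, 0, 0]
    - [0, 0, 0]
    - [0, 0, 0]
    - [0, 0, 0]

```text
t: 11.2
tcp_pos: [466.5, -236.6, 148.5]
ee_rot: [-0.002, 0.725, 0.688, -0.0]
wrist_force: [-0.2, 1.0, -2.0]
opening: 0.152
grip_force: 53.5
```

Emit:
arm_command:
  grip: [10, 10, 10, 10, 10, 10, 10]
  travel:
    - [0, 0, 15]
    - [0, 0, 30]
    - [0, 0, 45]
    - [0, 0, 60]
    - [0, 0, 72]
    - [0, 0, 76]
    - [0, 0, 76]
  angular:
    - [0, 0, 0]
    - [0, 0, 0]
    - [0, 0, 0]
    - [0, 0, 0]
    - [0, 0, 0]
    - [0, 0, 0]
    - [0, 0, 0]

```text
t: 11.78
tcp_pos: [466.8, -236.1, 73.9]
ee_rot: [-0.001, 0.725, 0.689, -0.0]
wrist_force: [0.7, -0.6, -1.8]
opening: 0.15
grip_force: 53.4
```

```bash
python3 - <<'E'
from h import *
from rig import camera
import cv2
i=camera("scene")["pixels"]
cv2.imwrite("pics/f.png",cv2.resize(i[150:230,366:476],None,fx=7,fy=7,interpolation=cv2.INTER_CUBIC))
go([466.6,-238.5,52],-3)
s=st()["tcp_pos"].copy();t=np.radians(-3);X=np.array([np.cos(t),np.sin(t),0]);Y=np.array([-X[1],X[0],0])
for a,b in((72,0),(-72,0),(50,35),(-50,35)):
    p=s+X*a+Y*b;p[2]-=41;print(a,b,((proj(p)-[366,150])*7).round())
E
```

```text
tcp [ 467.2 -236.6   74.6] t 11.83 F [-1.1  0.2 -1.1] open 12.8 j [-0.7   0.51  1.6   0.    1.04 -0.64]
travel [-1.9 -0.5 22.6] ang [-0.0004 -0.0004  0.0013]
72 0 [242. 283.]
-72 0 [529. 348.]
50 35 [254. 320.]
-50 35 [456. 366.]
```

View pics/f.png

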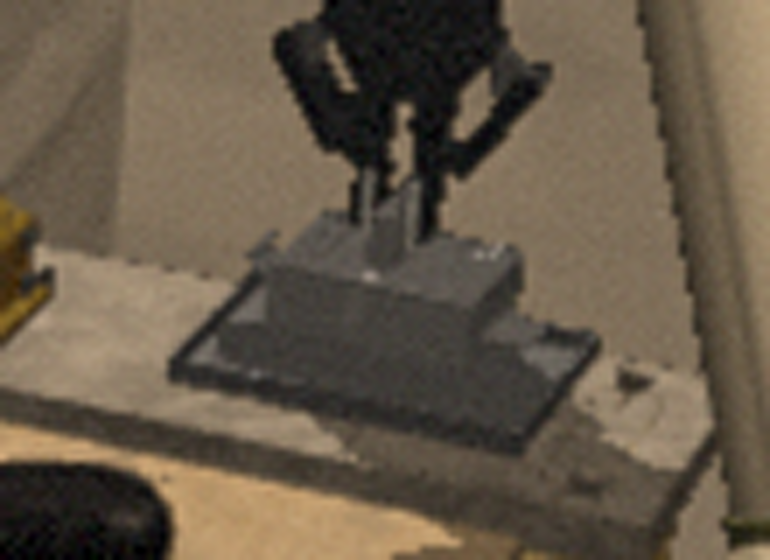

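The cover hangs over the tray, with its corners near (265,310) and (475,340), inside the rim corners (170,375), (520,450) and (600,345). It is aligned, so I lower it carefully.

Emit:
arm_command:
  grip: [10, 10, 10, 10, 10, 10, 10, 10]
  travel:
    - [-1, 0, 4]
    - [-2, 0, 8]
    - [-2, 0, 12]
    - [-2, 0, 15]
    - [-2, 0, 18]
    - [-2, 0, 21]
    - [-2, 0, 24]
    - [-2, 0, 24]
  angular:
    - [0, 0, 0]
    - [0, 0, 0]
    - [0, 0, 0]
    - [0, 0, 0]
    - [0, 0, 0]
    - [0, 0, 0]
    - [0, 0, 0]
    - [0, 0, 0]

```text
t: 12.5
tcp_pos: [467.0, -239.4, 49.7]
ee_rot: [-0.001, 0.725, 0.688, -0.0]
wrist_force: [-0.5, -0.2, -2.4]
opening: 0.149
grip_force: 53.4
```

Emit:
arm_command:
  grip: [10, 10, 10, 10, 10, 10]
  travel:
    - [0, 0, 1]
    - [0, 0, 2]
    - [0, 0, 3]
    - [0, 0, 4]
    - [0, 0, 4]
    - [0, 0, 4]
  angular:
    - [0, 0, 0]
    - [0, 0, 0]
    - [0, 0, 0]
    - [0, 0, 0]
    - [0, 0, 0]
    - [0, 0, 0]

```text
t: 13.0
tcp_pos: [467.3, -239.5, 46.3]
ee_rot: [-0.0, 0.725, 0.688, 0.0]
wrist_force: [-0.8, 0.1, -1.7]
opening: 0.152
grip_force: 53.4
```

Emit:
arm_command:
  grip: [10, 10, 10, 10]
  travel:
    - [0, 0, 0.5]
    - [0, 0, 1]
    - [0, 0, 1.5]
    - [0, 0, 1.5]
  angular:
    - [0, 0, 0]
    - [0, 0, 0]
    - [0, 0, 0]
    - [0, 0, 0]

```text
t: 13.33
tcp_pos: [467.2, -239.5, 44.7]
ee_rot: [-0.0, 0.725, 0.688, -0.0]
wrist_force: [-0.2, 0.6, -1.2]
opening: 0.15
grip_force: 53.4
```

Emit:
arm_command:
  grip: [10, 10, 10, 10]
  travel:
    - [0, 0, 0.5]
    - [0, 0, 1]
    - [0, 0, 1.5]
    - [0, 0, 1.5]
  angular:
    - [0, 0, 0]
    - [0, 0, 0]
    - [0, 0, 0]
    - [0, 0, 0]

```text
t: 13.67
tcp_pos: [467.3, -239.6, 43.9]
ee_rot: [0.0, 0.725, 0.689, -0.0]
wrist_force: [-1.9, 0.6, 6.0]
opening: 0.151
grip_force: 54.5
```

Contact came at the expected height (TCP 44, about 8 N). I ease up slightly and open.

Emit:
arm_command:
  grip: [10, 10, 14, 16, 20, 26, 32, 40, 40, 40]
  travel:
    - [0, 0, -0.5]
    - [0, 0, -0.5]
    - [0, 0, -0.5]
    - [0, 0, -0.5]
    - [0, 0, -0.5]
    - [0, 0, -0.5]
    - [0, 0, -0.5]
    - [0, 0, -0.5]
    - [0, 0, -0.5]
    - [0, 0, -0.5]
  angular:
    - [0, 0, 0]
    - [0, 0, 0]
    - [0, 0, 0]
    - [0, 0, 0]
    - [0, 0, 0]
    - [0, 0, 0]
    - [0, 0, 0]
    - [0, 0, 0]
    - [0, 0, 0]
    - [0, 0, 0]

```text
t: 14.5
tcp_pos: [467.3, -239.5, 43.8]
ee_rot: [-0.0, 0.725, 0.689, -0.0]
wrist_force: [-0.5, 0.4, 0.4]
opening: 0.47
grip_force: 0.0
```

Emit:
arm_command:
  grip: [40, 40, 40, 40, 40, 40, 40, 40, 40]
  travel:
    - [0, 0, -5]
    - [0, 0, -15]
    - [0, 0, -30]
    - [0, 0, -50]
    - [0, 0, -75]
    - [0, 0, -100]
    - [0, 0, -120]
    - [0, 0, -120]
    - [0, 0, -120]
  angular:
    - [0, 0, 0]
    - [0, 0, 0]
    - [0, 0, 0]
    - [0, 0, 0]
    - [0, 0, 0]
    - [0, 0, 0]
    - [0, 0, 0]
    - [0, 0, 0]
    - [0, 0, 0]

```text
t: 15.25
tcp_pos: [467.5, -239.7, 165.3]
ee_rot: [0.001, 0.725, 0.689, 0.0]
wrist_force: [-0.5, -1.0, 0.9]
opening: 0.468
grip_force: 0.0
```

```bash
python3 - <<'E'
from h import *
from rig import camera
import cv2
i=camera("scene")["pixels"]
cv2.imwrite("pics/g.png",cv2.resize(i[150:230,366:476],None,fx=7,fy=7,interpolation=cv2.INTER_CUBIC))
go([466.6,-238.5,52],-3)
E
```

```text
tcp [ 467.1 -239.4  164.2] t 15.3 F [ 0.2 -0.9  0. ] open 40.3 j [-0.7   0.4   1.48 -0.    1.26 -0.65]
travel [  0.9  -0.6 112.2] ang [0.0003 0.0003 0.0004]
```

View pics/g.png

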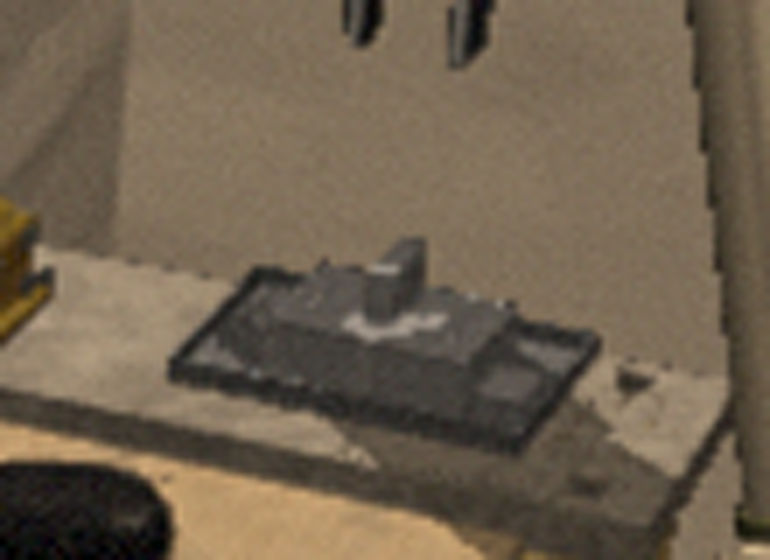

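The cover lies flat and upright inside the tray rim, around (390,340), and the gripper is clear above it. Handing in.

```bash
python3 -c "
from rig import robot
print(robot.sign_off())"
```

```text
the job is handed in; nothing more can be done
None
```

The cover is off the box and lying flat, right way up, in the tray; the peak measured push was about 14 N, no bystander was touched, and the job was handed in at about 15 s, though sign-off gave no verdict.

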